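# Unlock the probing stage

## Task

Free the probing stage for work: draw the red-knobbed locking pin straight up out of its bore, slide it sideways by its thin neck into the notch of the yellow parking bracket, and let go so that it hangs there upright, its knob resting flat on the bracket behind the small raised black lip. Then slide the carriage by its blue handle along its rails, away from the lock block, all the way to the far stop. Leave the bottle, the maroon box and the screwdriver where they are.

Things in the scene. Friction and masses are not known exactly. Their poses are not given: they have to be found in the camera images.
- stage: Fixed probing stage: black breadboard 220 x 320 x 12 mm. Origin under its centre, on the table; x across, y along the two steel rails, z up. At x = -70, y = -55 mm stands a grey lock block (50 x 50 mm, top at z = 46) with a vertical 20 mm bore; the carriage's aluminium tongue, with the same bore, lies over it (z = 48 to 62 mm). Grey stops, 46 mm high, at both rail ends.
- carriage (a joint): Travel of the carriage along the stage's +y, in m: 0 as locked by the pin (near the -y stop), 0.110 against the far (+y) stop. Sliding friction about 2.5 N. The carriage is a grey block 90 x 80 mm, top at z = 62 mm, with a low probe arm towards +x.
- handle (a point): Centre of the top of the carriage's light-blue handle, an upright bar 50 mm (stage x) by 20 mm (stage y) by 50 mm tall, top 112 mm above the table, its foot on the carriage top. Axes as the stage's. It moves with the carriage.
- pin: Loose locking pin, 120 mm long, about 220 g, round about its z axis (up). Origin at the centre of its foot. From the foot up: steel shaft 18 mm dia from 0 to 46 mm, steel flange 32 mm dia from 46 to 52, thin neck 10 mm dia from 52 to 76, red plastic knob 32 mm dia from 76 to 120. At the start it stands in the bore with the flange resting on the carriage's tongue (foot 16 mm above the table).
- pin_seat (a point): Centre of the underside of the pin's red knob (where the neck begins), 76 mm above the foot; axes as the pin's.
- stand: Fixed parking bracket: dark base 100 x 80 x 10 mm, a post at x = 31 mm, and a yellow fork plate 60 mm wide and 6 mm thick with its top at 95 mm. Origin under the centre of the base, z up. The notch runs along x, is 15 mm wide and open at its -x end, with flared prongs to x = -62 mm. A black lip 3 mm high and 6 mm wide crosses each prong from x = -48 to -42 mm. Stands off either stage end.
- notch (a point): Where pin_seat belongs when parked: centre of the notch at the plate's top face, at x = -20, y = 0, z = 95 mm of the bracket; axes as the bracket's. The knob has 4 mm of play towards the lip and towards the notch's end, the neck 2.5 mm to either side.
- bottle: Bystander: white plastic bottle, 60 mm dia, 115 mm tall, blue cap; origin under its centre. Stands off the stage end where the bracket is not.
- driver: Bystander: maroon finned metal box 60 x 105 x 45 mm beyond the stage; origin under its centre.
- screwdriver: Bystander: yellow-handled screwdriver, 160 mm long, lying between robot and stage; handle towards its -x.
Things that resemble listed ones, but are neither listed nor needed, are in the scene too. What is shaped like the pin but green or white is not meant.

How it is judged:
By the outcome, as a careful person would: the job done as asked, in the order asked, and still so for the second after the job is handed in, with the robot touching nothing.
It also fails if it takes over 59 s, if anything falls off the work surface, if the arm or the gripper's body presses on something with over 40 N, if the wrist force passes 120 N, or if a joint passes its speed limit or range.

## Robot

A 7-joint arm with a two-finger parallel gripper is mounted at the origin on the work surface. World frame = base frame: x ahead of the robot, y to its left, z up, the work surface at z = 0. Lengths are in mm, angles in rad, forces in N, time in s.
With the tool pointing down it reaches from about 400 to 875 mm from the base axis. Payload 19.3 kg.
Tool frame: the origin (TCP) lies at the very end of the fingers, on their centre line; the grasp point (between the pads) lies 19 mm behind it (grip_point_offset is the z of the grasp point in the tool frame, in mm); z points along the fingers, y is the line along which they close (so a half turn about z gives the same grasp; the last joint's range is limited). The gripper opens to 85 mm and grips with 20 to 120 N. Pads are 22 mm wide; open, the fingers measure 114 mm over their backs; the gripper's body (76 mm by 85 mm) begins 54 mm behind the grasp point. The pads swing forward as they close: fully open they stand 13 mm farther back than shut.
Start: joints at [-0.07, 0.521, -0.036, 1.599, 0.021, 1.021, -0.113], TCP at [624.992, -0.025, 231.291] pointing down, gripper open.
Joint ranges: [-2.91, 2.91], [-0.3, 2.13], [-1.5, 1.42], [0.17, 2.43], [-1.26, 4.41], [0.16, 1.93], [-2.52, 2.52]. Speed limits (rad/s): [1.89, 1.89, 2.39, 2.39, 3.01, 3.01, 3.01].

## Interface

Orientations are given as a 3x3 rotation matrix whose columns are the frame's x, y, z axes.
In Python, from workcell import movep, movel, goto_joints, open_gripper, clamp, wait, inverse_kinematics, read_state, camera, PlanningError, finish_job, grip_point_offset gives the robot as it stands. Calls block until the motion is done:
- movep(position, orientation): joint-space move of the TCP to a pose.
- movel(position, frame=None, max_speed=150, guard=None): straight line of the TCP; frame=None keeps the orientation; max_speed is the mean speed in mm/s. With guard (N) it stops when the force on the tool has changed by that much, and returns True; else False.
- goto_joints(angles): joint-space move.
- open_gripper() and clamp(): open the fingers fully, or close them until they stop; the grip force is fixed at half the most.
- wait(seconds).
- inverse_kinematics(position, orientation): joint angles nearest the present ones, or None.
- read_state(): the state.
- camera(name): name is "scene" or "side" or "wrist"; returns a dict with "image" (480x640x3 uint8, blue, green, red), "range_z" (480x640 float32, mm along the optical axis (not along the pixel's ray), 0 where there is no reading), "fx", "fy", "cx", "cy" (pixels), "dist_coeffs" ([k1, k2, p1, p2, k3] as OpenCV has them; the pictures are not rectified), "cam_to_world" (4x4, takes a point from camera to world coordinates). Camera axes: x right, y up, looking along -z (the intrinsics and any distortion apply to the point x, -y, -z); pixel columns grow to the right and rows downward; lengths in mm; the calibration is good to about 2 mm. A picture is of the moment at which its call begins.
A pose or a line that the arm cannot do raises PlanningError and nothing moves.
- finish_job(): hands the job in; it is judged then, once.
The state is a dict: "time": time; "qpos": joint angles; "qvel": joint speeds; "joint_efforts": joint torques, N m; "eef_pos": TCP position; "tool_rot": TCP orientation; "ft_force": force on the tool from outside, world axes, zero at the start; "torque": the same for the moment, N m; "finger_gap": finger opening in mm; "gripper_force": force on a finger pad.
Only numpy, scipy, OpenCV 4.12 (cv2) and the standard library are available. Lean on these libraries where they do the work, as an engineer would, in place of code of your own. Each camera call takes 0.05 s, during which the arm holds its last target. There are 200 camera calls.

## Working session

There is one attempt and no reset: what is moved stays moved. The work goes in short steps, each a Python script; the robot and the scene stay as the last script left them, time stands still between calls to the robot, and variables do not carry over. Pictures are saved under pics/ and viewed, at most 10 in all, crops included, and the job is handed in when it is done.

```bash
mkdir -p pics; ls
cat > h.py <<'E'
import numpy as np, cv2
from workcell import *
def snap(n,f=None):
    c=camera(n)
    if f: cv2.imwrite('pics/'+f,c['image'])
    return c
def pts(c):
    "world xyz per pixel from range image"
    h,w=c['range_z'].shape
    K=np.array([[c['fx'],0,c['cx']],[0,c['fy'],c['cy']],[0,0,1]])
    uv=np.stack(np.meshgrid(np.arange(w),np.arange(h)),-1).reshape(-1,1,2).astype(float)
    n=cv2.undistortPoints(uv,K,np.array(c['dist_coeffs'],float)).reshape(-1,2)
    d=c['range_z'].reshape(-1,1).astype(float)
    P=np.hstack([n[:,:1]*d,-n[:,1:]*d,-d,np.ones_like(d)])@np.array(c['cam_to_world']).T
    P[d[:,0]==0]=np.nan
    return P[:,:3].reshape(h,w,3)
E
python3 - <<'E'
from h import *
for n in ['scene','side']:
    c=snap(n,n+'1.png'); np.savez('pics/'+n+'.npz',P=pts(c),I=c['image'],T=c['cam_to_world']); print(n,np.array(c['cam_to_world'])[:3,3],(c['range_z']>0).mean(),c['fx'])
print(read_state()['time'],grip_point_offset)
E
```

```text
pics
scene [1206.24952233 -134.63958727  504.76362096] 0.995947265625 447.0046945484486
side [448.09227713 670.38701595 525.06955302] 0.995986328125 510.26453075168024
0.1 -18.700000000000003
```

View pics/scene1.png

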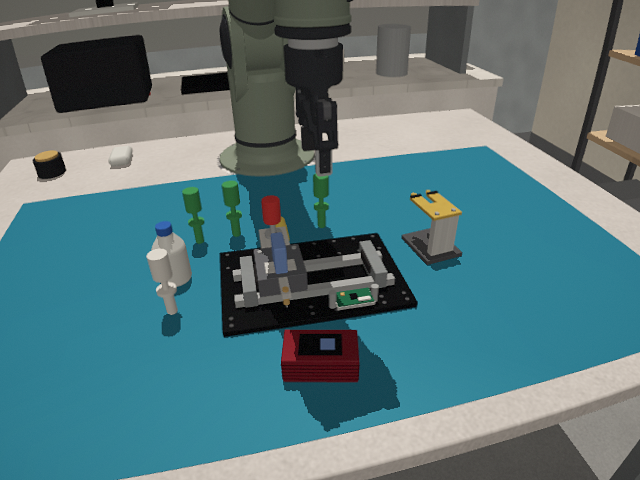

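View pics/side1.png

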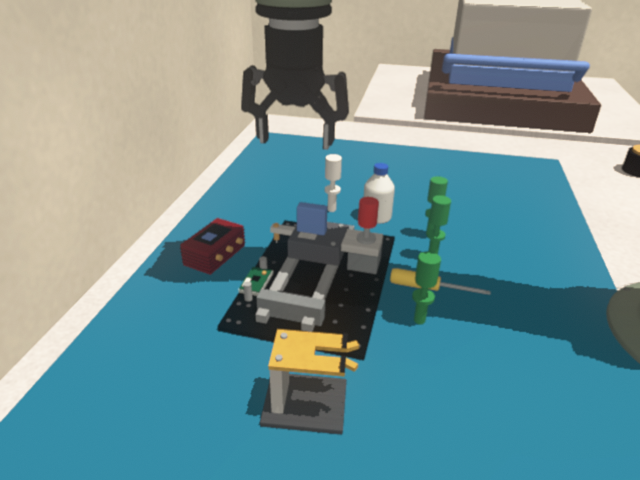

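Scene view: the red-knobbed pin is at (271,210), and at (368,212) in the side view. Possible mix-ups are the green pins at (192,200), (231,195) and (321,188), the white one at (158,265), and the maroon box at (319,355). I choose the red knob standing on the grey tongue next to the blue handle. The bracket is at (436,205), with its notch open towards the robot.

Run:
```python
import numpy as np, cv2
for n in ['scene','side']:
    z=np.load(f'pics/{n}.npz'); P,I=z['P'],z['I']; H=cv2.cvtColor(I,cv2.COLOR_BGR2HSV); h,s,v=H[...,0],H[...,1],H[...,2]
    cam=z['T'][:3,3]
    def rep(name,m,zlo,zhi,box=None):
        m=m&(P[...,2]>zlo)&(P[...,2]<zhi)
        k,l,st,ct=cv2.connectedComponentsWithStats(m.astype(np.uint8))
        for i in range(1,k):
            if st[i,4]<40: continue
            Q=P[l==i]; r=cv2.minAreaRect(Q[:,:2].astype(np.float32))
            print(n,name,st[i,4],'px',ct[i].round(),'lo',np.percentile(Q,2,0).round(1),'hi',np.percentile(Q,98,0).round(1),'rect',np.round(r[0],1),np.round(r[1],1),round(r[2],1))
    rep('red',((h<6)|(h>174))&(s>150),60,170)
    rep('redtop',((h<6)|(h>174))&(s>150),131,145)
    rep('blue',(h>105)&(h<125)&(s>60),68,130)
    rep('bluetop',(h>105)&(h<125)&(s>60),108,118)
    rep('yellow',(h>15)&(h<30)&(s>150),5,120)
    rep('yeltop',(h>15)&(h<30)&(s>150),91,100)
    rep('board',(v<45),5,18)
    rep('maroon',((h<6)|(h>170))&(s>120),3,55)
z=np.load('pics/side.npz');I=z['I']
a=cv2.resize(I[180:300,300:440],None,fx=5,fy=5)[:600]
cv2.imwrite('pics/crop1.png',a)
```

```text
scene red 466 px [271. 210.] lo [510.  -74.2  93.7] hi [535.5 -46.2 136.4] rect [521.7 -59.8] [29.6 29.5] 28.2
scene redtop 144 px [270. 200.] lo [507.7 -73.3 131.5] hi [534.7 -46.3 136.6] rect [520.7 -59.5] [27.9 29. ] 80.6
scene blue 205 px [163. 229.] lo [ 510.5 -258.7   99.8] hi [ 532.6 -234.6  115.9] rect [ 520.3 -247.1] [25.3 25.5] 9.1
scene blue 498 px [279. 252.] lo [593.5 -73.4  69.6] hi [639.6 -54.7 112.6] rect [615.7 -63.3] [19.7 49.6] 88.1
scene bluetop 136 px [163. 227.] lo [ 510.4 -258.6  108.3] hi [ 532.3 -234.8  116. ] rect [ 520.4 -246.8] [25.8 24.1] 88.2
scene bluetop 214 px [278. 241.] lo [592.4 -72.8 108.6] hi [638.2 -54.7 112.7] rect [615.  -63.4] [18.9 48.2] 87.4
scene yellow 661 px [435. 206.] lo [506.6 214.2  89.8] hi [589.4 275.3  96.2] rect [541.3 245. ] [96.6 60.4] 7.1
scene yellow 48 px [281. 223.] lo [396.6 -41.7  20. ] hi [439.8 -22.9  29.8] rect [463.1 -34.6] [ 18.4 135.7] 86.4
scene yeltop 620 px [435. 206.] lo [506.3 214.3  91.4] hi [589.3 275.1  96.2] rect [541.3 245. ] [96.6 60.4] 7.1
scene board 117 px [ 52. 172.] lo [ -78.3 -650.5    5.1] hi [ -36
[... 2029 characters left out ...]
ide board 94 px [631. 169.] lo [ -66.7 -617.4    5.5] hi [ -40.5 -580.1   17.8] rect [ -51.3 -597.1] [13. 47.] 34.0
side board 598 px [276. 255.] lo [ 655.7 -108.6    9.1] hi [693.2  34.6  12.9] rect [674.8 -32.4] [ 41.4 158.9] 0.5
side board 3732 px [355. 300.] lo [ 479.7 -121.9    8.9] hi [558.9 157.5  12.9] rect [5.206e+02 1.000e-01] [318.6  81.6] 87.5
side board 921 px [305. 277.] lo [584.8 -39.3   9.3] hi [630.1  48.2  12.9] rect [607.4   4. ] [93.  47.4] 88.2
side board 1456 px [252. 321.] lo [594.8  80.7   6.1] hi [700.3 153.9  12.9] rect [644.  114.7] [ 81.9 115.5] 88.0
side maroon 1026 px [209. 249.] lo [748.8 -82.4   5.1] hi [820.2  23.2  45.4] rect [783.5 -32.6] [106.5  59.5] 75.4
```

View pics/crop1.png

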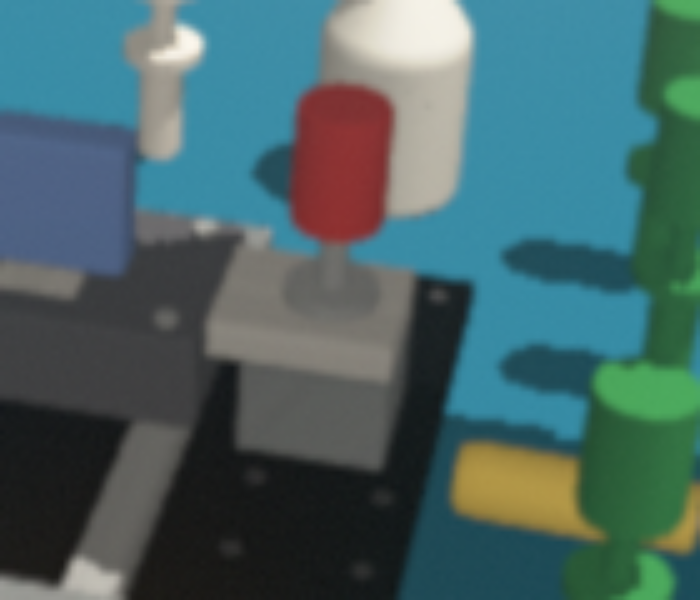

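Confirmed: the red pin stands in the grey tongue (crop centre (340,200)). The green pins and the white pin stand separately. The two fixed cameras disagree by about 6 mm, so I'll refine both pin and notch with the wrist camera at one orientation and height, which makes any wrist-camera bias cancel.

Run:
```python
from h import *
from scipy.spatial.transform import Rotation as Ro
s=read_state(); print(s['tool_rot'])
for n in ['scene','side']:
    z=np.load(f'pics/{n}.npz'); P,I=z['P'],z['I']; H=cv2.cvtColor(I,cv2.COLOR_BGR2HSV)
    m=(H[...,0]>45)&(H[...,0]<75)&(H[...,1]>120)&(P[...,2]>50)&(P[...,2]<170)
    k,l,st,ct=cv2.connectedComponentsWithStats(m.astype(np.uint8))
    print([np.nanmedian(P[l==i],0).round() for i in range(1,k) if st[i,4]>60])
R0=np.array(s['tool_rot']); x=R0[:,0]; yaw=np.arctan2(x[1],x[0]); 
a=np.deg2rad(6.7); R=np.diag([1.,-1,-1]) if x[0]>0 else np.diag([-1.,1,-1]); R=Ro.from_euler('z',a).as_matrix()@R
np.save('R.npy',R)
for n,p in [('pin',[490,-56,270]),('notch',[500,240,270])]:
    movep(p,R); c=snap('wrist','w_'+n+'.png'); np.savez(f'pics/w_{n}.npz',P=pts(c),I=c['image'],T=c['cam_to_world'])
    print(n,read_state()['time'],read_state()['eef_pos'],np.array(c['cam_to_world'])[:3,3],(c['range_z']>0).mean())
a=np.hstack([cv2.resize(cv2.imread(f'pics/w_{n}.png'),(400,300)) for n in ['pin','notch']]); cv2.imwrite('pics/w12.png',a)
```

```text
[[ 5.71713782e-06  9.99999555e-01 -9.43599223e-04]
 [ 9.99999999e-01 -5.76095945e-06 -4.64382187e-05]
 [-4.64436341e-05 -9.43598957e-04 -9.99999554e-01]]
[array([428.,  53.,  93.]), array([ 413., -124.,   96.]), array([ 419., -199.,   97.])]
[array([ 404., -115.,  102.]), array([416.,  70.,  99.])]
pin 1.3333 [490.35764861 -55.76821272 269.8352958 ] [574.06959494 -45.40955006 412.9762845 ] 0.9959602864583333
notch 2.5167 [500.57635577 238.24932843 270.09158438] [584.25429029 248.53803528 413.06331717] 0.9961393229166666
```

View pics/w12.png

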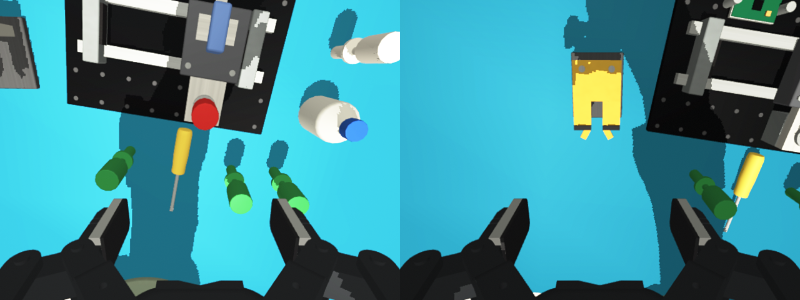

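Wrist views (half-scale): the red knob is at (205,113) on the left, and the yellow fork at (597,95) on the right with its notch opening downwards, towards the robot. Next I'll measure both.

```bash
cat > m.py <<'E'
from h import *
def hsv(I): H=cv2.cvtColor(I,cv2.COLOR_BGR2HSV); return H[...,0],H[...,1],H[...,2]
def knob(P,I,zlo,zhi):
    h,s,v=hsv(I); m=((h<8)|(h>172))&(s>130)&(P[...,2]>zlo)&(P[...,2]<zhi)
    Q=P[m].astype(np.float32); (c,r)=cv2.minEnclosingCircle(Q[:,:2]); return np.array(c),r,np.median(Q[:,2]),len(Q)
def notch(P,I):
    h,s,v=hsv(I); top=(P[...,2]>88)&(P[...,2]<101)
    m=(h>15)&(h<35)&(s>120)&top
    k,l,st,ct=cv2.connectedComponentsWithStats(top.astype(np.uint8)*(( (h>15)&(h<35)&(s>120))|(v<90)))
    i=l[m]; i=np.bincount(i[i>0]).argmax(); Q=P[l==i].astype(np.float64)
    return Q
E
python3 - <<'E'
from m import *
R=np.load('R.npy')
z=np.load('pics/w_pin.npz'); print('pin',knob(z['P'],z['I'],130,142))
P,I=z['P'],z['I'];h,s,v=hsv(I)
m=(h>105)&(h<125)&(s>60)&(P[...,2]>107)&(P[...,2]<117)&(P[...,1]>-120)
print('handle',[np.round(t,1) for t in cv2.minAreaRect(P[m][:,:2].astype(np.float32))],np.median(P[m][:,2]))
b=(v<60)&(P[...,2]>8)&(P[...,2]<16)&(P[...,0]>470); print('board',cv2.minAreaRect(P[b][:,:2].astype(np.float32)))
z=np.load('pics/w_notch.npz'); Q=notch(z['P'],z['I']); print('n',len(Q),np.median(Q[:,2]))
r=cv2.minAreaRect(Q[:,:2].astype(np.float32)); print('plate',r)
# long-edge lines: per bracket-x slice, outer and inner edges
from scipy.optimize import minimize_scalar
def prof(a,show=False):
    e=np.array([[np.cos(a),np.sin(a)],[-np.sin(a),np.cos(a)]]); q=Q[:,:2]@e.T; out=[]
    x0=q[:,0].min()
    for x in np.arange(x0,q[:,0].max(),4):
        y=np.sort(q[abs(q[:,0]-x-2)<2,1]); 
        if len(y)<10: continue
        g=np.diff(y); j=g.argmax(); out.append((x+2,y[0],y[-1],y[j],y[j+1],g[j]))
    return np.array(out)
a=minimize_scalar(lambda a:(lambda o:np.std((o[:,1])[5:-3])+np.std(o[5:-3,2]))(prof(a)),bounds=(0.05,0.2),method='bounded').x
print('yaw deg',np.rad2deg(a)); print(prof(a).round(1))
E
```

```text
Traceback (most recent call last):
  File "m.py", line 5, in knob
    Q=P[m].astype(np.float32); (c,r)=cv2.minEnclosingCircle(Q[:,:2]); return np.array(c),r,np.median(Q[:,2]),len(Q)
                                     ~~~~~~~~~~~~~~~~~~~~~~^^^^^^^^^
cv2.error: OpenCV(4.12.0) /io/opencv/modules/imgproc/src/shapedescr.cpp:201: error: (-215:Assertion failed) count >= 0 && (depth == CV_32F || depth == CV_32S) in function 'minEnclosingCircle'
```

```bash
sed -i 's/minEnclosingCircle(Q\[:,:2\])/minEnclosingCircle(np.ascontiguousarray(Q[:,:2])[:,None])/' m.py
cat > m2.py <<'E'
from m import *
R=np.load('R.npy')
z=np.load('pics/w_pin.npz'); P,I=z['P'],z['I'];h,s,v=hsv(I)
m=((h<8)|(h>172))&(s>130)&(P[...,0]<600); print('red z',np.percentile(P[m],[2,50,90,98],axis=0).round(1),m.sum())
try: print('pin',knob(P,I,np.percentile(P[m][:,2],90)-5,145))
except Exception as e: print(e)
m=(h>105)&(h<125)&(s>60)&(P[...,2]>102)&(P[...,2]<120)&(P[...,1]>-120)&(P[...,0]>560)
print('handle',cv2.minAreaRect(np.ascontiguousarray(P[m][:,:2],np.float32)[:,None]),np.median(P[m][:,2]))
b=(v<60)&(P[...,2]>6)&(P[...,2]<16)&(P[...,0]>470); print('board',cv2.minAreaRect(np.ascontiguousarray(P[b][:,:2],np.float32)[:,None]))
z=np.load('pics/w_notch.npz'); Q=notch(z['P'],z['I']); print('n',len(Q),np.median(Q[:,2]))
print('plate',cv2.minAreaRect(np.ascontiguousarray(Q[:,:2],np.float32)[:,None]))
from scipy.optimize import minimize_scalar
def prof(a):
    e=np.array([[np.cos(a),np.sin(a)],[-np.sin(a),np.cos(a)]]); q=Q[:,:2]@e.T; out=[]
    for x in np.arange(q[:,0].min(),q[:,0].max(),4):
        y=np.sort(q[abs(q[:,0]-x-2)<2,1])
        if len(y)<10: continue
        g=np.diff(y); j=g.argmax(); out.append((x+2,y[0],y[-1],y[j],y[j+1],g[j]))
    return np.array(out)
a=minimize_scalar(lambda a:(lambda o:np.std(o[5:-3,1])+np.std(o[5:-3,2]))(prof(a)),bounds=(0.05,0.2),method='bounded').x
print('yaw deg',np.rad2deg(a)); print(prof(a).round(1))
E
python3 m2.py
```

```text
red z [[504.7 -71.7  99.8]
 [520.8 -57.5 136.2]
 [531.8 -47.1 137.3]
 [533.4 -44.1 137.8]] 1745
pin (array([518.04669189, -58.43837357]), 15.741959571838379, np.float32(136.38867), 1492)
handle ((613.0099487304688, -62.15032958984375), (19.917774200439453, 50.29410171508789), 87.85934448242188) 112.21627118814024
board ((579.958984375, 29.23065185546875), (389.1836242675781, 195.9427032470703), 88.0656509399414)
n 7692 95.51042207744953
plate ((538.104248046875, 246.47984313964844), (98.9232177734375, 60.12324142456055), 6.8331475257873535)
yaw deg 6.532100085901325
[[515.3 162.7 205.2 170.3 197.6  27.4]
 [519.3 162.8 204.5 172.8 195.2  22.4]
 [523.3 165.4 201.9 174.5 193.5  19. ]
 [527.3 154.9 212.9 175.4 192.5  17.1]
 [531.3 154.9 213.1 175.4 191.8  16.4]
 [535.3 154.9 212.9 175.4 191.7  16.3]
 [539.3 155.  212.9 175.4 191.7  16.3]
 [543.3 154.3 213.6 175.5 191.6  16.1]
 [547.3 153.6 213.5 175.5 191.6  16.1]
 [551.3 153.8 213.3 175.5 191.5  16. ]
 [555.3 153.8 213.3 175.5 191.5  16. ]
 [559.3 154.  213.  175.6 191.5  15.9]
 [563.3 154.2 213.6 183.5 184.3   0.8]
 [567.3 154.3 213.6 201.7 202.5   0.8]
 [571.3 154.3 213.4 181.2 181.9   0.8]
 [575.3 153.7 213.3 181.9 182.7   0.8]
 [579.3 153.8 213.3 180.4 181.2   0.8]
 [583.3 153.8 213.1 180.4 181.2   0.8]
 [587.3 154.  213.  181.2 181.9   0.8]
 [591.3 154.2 213.5 180.4 181.2   0.8]
 [595.3 154.2 213.5 181.2 182.    0.8]
 [599.3 154.5 213.4 201.8 202.7   0.8]
 [603.3 153.8 213.9 198.5 205.4   6.8]
 [607.3 153.9 213.8 180.5 181.2   0.7]
 [611.3 154.1 213.6 160.9 161.7   0.8]]
```

Both measurements fit the sizes given: knob radius 15.7 mm, top at 136.4; plate 98.9 x 60.1 mm, top at 95.5; notch about 16 mm wide. The notch target is about (530.8, 245.5). Next I grasp the pin, lift it, and measure the held knob with the same camera so I can correct differentially.

Run:
```python
from h import *
R=np.load('R.npy'); p=np.array([518.0,-58.4])
movep([*p,190],R); movel([*p,101],max_speed=120,guard=15)
s=read_state(); print(s['eef_pos'],s['ft_force'])
clamp(); s=read_state(); print('clamped',s['time'],s['finger_gap'],s['gripper_force'],s['ft_force'],s['eef_pos'])
print(movel([*p,165],max_speed=60,guard=30)); s=read_state(); print(s['ft_force'],s['finger_gap'],s['eef_pos'])
movel([*p,225],max_speed=150); c=snap('wrist','held.png'); s=read_state(); np.savez('pics/held.npz',P=pts(c),I=c['image'],e=s['eef_pos'])
print(s['time'],s['ft_force'],s['finger_gap'],s['eef_pos'])
P=pts(c); H=cv2.cvtColor(c['image'],cv2.COLOR_BGR2HSV); h,q=H[...,0],H[...,1]
m=((h<8)|(h>172))&(q>130)&(P[...,2]>180); print(m.sum(),np.nanpercentile(P[m],[2,50,98],axis=0).round(1))
```

```text
[518.35716148 -58.33664763 101.54050583] [ 0.69269929 -1.1567601   0.16658522]
clamped 5.1333 30.651564392423197 58.634634017944336 [-1.34918196 -0.52868714  7.11872676] [518.17082234 -58.45005836 101.41053085]
False
[ 0.04868067 -0.54628857 -1.87126934] 30.540670212327182 [517.79652454 -58.37014457 164.64034915]
6.95 [-0.11061253  1.01936394 -2.48033115] 30.68215923289056 [517.4754425  -58.27622407 223.986649  ]
10175 [[505.5 -71.9 220.4]
 [525.8 -57.2 258.6]
 [533.4 -43.3 260.2]]
```

View pics/held.png

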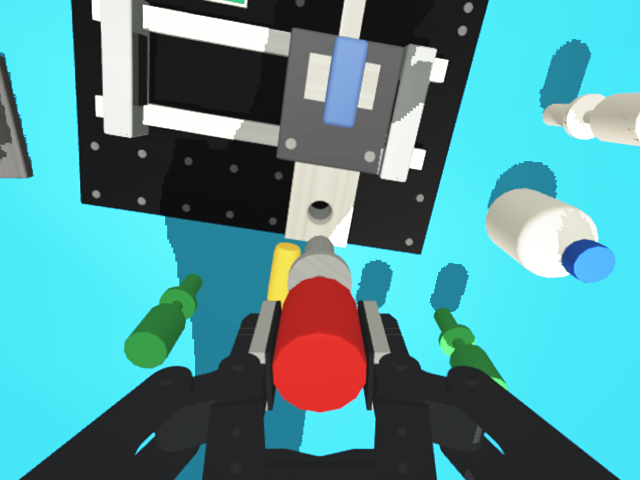

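The pin is out of its bore (bore visible at (320,210)) and held upright, with the knob at (320,370). Next I compute the knob's offset from the TCP, then carry, insert and check.

Run:
```python
from m import *
z=np.load('pics/held.npz'); P,I,e=z['P'],z['I'],z['e']; h,s,v=hsv(I)
m=((h<8)|(h>172))&(s>130)&(P[...,2]>180)
zt=np.median(P[m&(P[...,0]<515)][:,2])
c,r,zm,n=knob(P,I,zt-1.5,zt+2); print('knob',c,r,zm,n,'off',c-e[:2], 'top-tcp',zm-e[2])
# axis tilt: flange steel below
```

```text
knob [518.14996338 -57.9611969 ] 16.23379898071289 259.19308 5925 off [0.67452088 0.31502717] top-tcp 35.206435714407206
```

Run:
```python
from m import *
a=np.deg2rad(6.65); d=np.array([np.cos(a),np.sin(a)]); T=np.array([530.8,245.5])-[.67,.32]
A=T-80*d
movel([*A,225],max_speed=250); movel([*A,113],max_speed=120)
s=read_state(); print('down',s['time'],s['eef_pos'],s['ft_force'])
print('mid',movel([*(T-25*d),113],max_speed=60,guard=12)); s=read_state(); print(s['eef_pos'],s['ft_force'])
print('in',movel([*T,113],max_speed=30,guard=12)); s=read_state(); print(s['time'],s['eef_pos'],s['ft_force'],'want',T)
snap('side','ins_side.png'); I=cv2.imread('pics/ins_side.png')[290:450,220:420]; J=cv2.imread('pics/ins_side.png')
c=snap('scene'); K=c['image'][150:270,380:500]
cv2.imwrite('pics/ins.png',np.hstack([cv2.resize(I,(500,400)),cv2.resize(K,(300,300)).copy() if 0 else cv2.resize(K,(300,400))]))
```

```text
down 9.3917 [451.00303869 236.00539338 113.55988233] [-0.28186536 -0.45077945 -2.20031649]
mid False
[504.95002052 242.27281251 112.96963884] [-0.35749959 -0.80462826 -1.55278878]
in False
11.4417 [529.96852403 245.16029509 112.96517231] [ 0.07216893  1.06878397 -1.17191944] want [530.13 245.18]
```

View pics/ins.png

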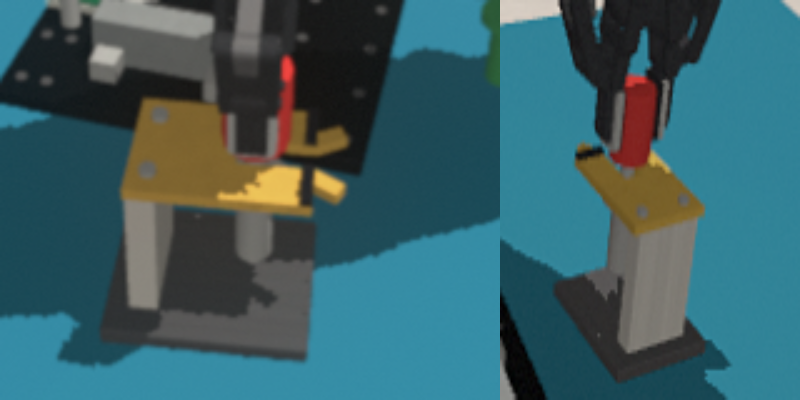

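The neck is in the notch, with the knob above the plate and behind the black lip. Now I lower with a guard, release, and inspect from above.

Run:
```python
from m import *
s=read_state(); x,y,_=s['eef_pos']; T=[530.1,245.2]
print(movel([*T,102.5],max_speed=20,guard=5)); s=read_state(); print(s['eef_pos'],s['ft_force'])
open_gripper(); s=read_state(); print(s['time'],s['finger_gap'],s['ft_force'])
movel([*T,180],max_speed=120); movel([500,241,270],max_speed=200)
c=snap('wrist'); P=pts(c); I=c['image']; cv2.imwrite('pics/parked.png',I)
h,q,v=hsv(I); m=((h<8)|(h>172))&(q>130)&(P[...,2]>80); zt=np.percentile(P[m][:,2],60)
print('time',read_state()['time'],'knob',knob(P,I,zt-2,zt+4))
a=np.hstack([cv2.resize(I[60:260,260:460],(400,400)),cv2.resize(camera('side')['image'][290:450,220:380],(400,400))]); cv2.imwrite('pics/park2.png',a)
```

```text
True
[530.05353187 245.21032431 104.46899212] [-1.52098897  0.21881909  7.35269614]
12.5667 85.70950633027611 [-0.38868142 -0.30800875  0.06057992]
time 14.025 knob (array([529.92010498, 245.44967651]), 15.798261642456055, np.float32(139.42326), 1501)
```

View pics/park2.png

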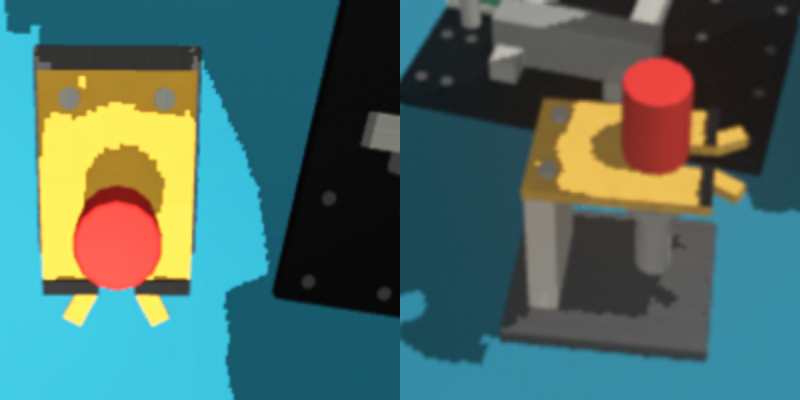

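Parked well: the knob is centred at (529.9, 245.4), top at 139.4 mm (139 expected), flat and behind the lip. Now the carriage.

Run:
```python
from m import *
from scipy.spatial.transform import Rotation as Ro
a=np.deg2rad(-2.2); R=Ro.from_euler('z',a).as_matrix()@np.diag([1.,-1,-1]); u=np.array([-np.sin(a),np.cos(a)])
H=np.array([612.8,-62.1])
movep([*H,190],R); print(movel([*H,82],max_speed=120,guard=15)); clamp(); s=read_state(); print(s['time'],s['finger_gap'],s['gripper_force'],s['ft_force'],s['eef_pos'])
print(movel([*(H+100*u),82],max_speed=70,guard=25)); s=read_state(); print(s['eef_pos'],s['ft_force'])
print(movel([*(H+116*u),82],max_speed=20,guard=15)); s=read_state(); print(s['eef_pos'],s['ft_force'])
open_gripper(); E=np.array(s['eef_pos'][:2]); movel([*E,190],max_speed=120)
movel([*(E-[60,0]),270],max_speed=200)
c=snap('wrist'); P=pts(c); I=c['image']; h,q,v=hsv(I)
m=(h>105)&(h<125)&(q>60)&(P[...,2]>107)&(P[...,2]<117)&(P[...,0]>560)&(P[...,1]>-150)
r=cv2.minAreaRect(np.ascontiguousarray(P[m][:,:2],np.float32)[:,None]); print(read_state()['time'],'handle',r,'travel',(np.array(r[0])-[613.0,-62.15])@u)
S=camera('scene')['image']; cv2.imwrite('pics/end.png',np.hstack([cv2.resize(I,(400,300)),cv2.resize(S,(400,300))]))
```

```text
False
17.0 19.42509227325778 58.90543341636658 [-2.03561608 -0.65933863  5.09320479] [612.85809422 -62.14335404  82.29082675]
False
[616.99972344  38.21384111  82.29616823] [-0.05773278  1.41037735  5.66467061]
True
[617.38704921  47.38334703  82.28782361] [-1.12847466 -2.24298375  7.0495631 ]
21.5583 handle ((617.6504516601562, 47.51430130004883), (19.68387222290039, 49.38701629638672), 87.38792419433594) travel 109.76199019372069
```

View pics/end.png

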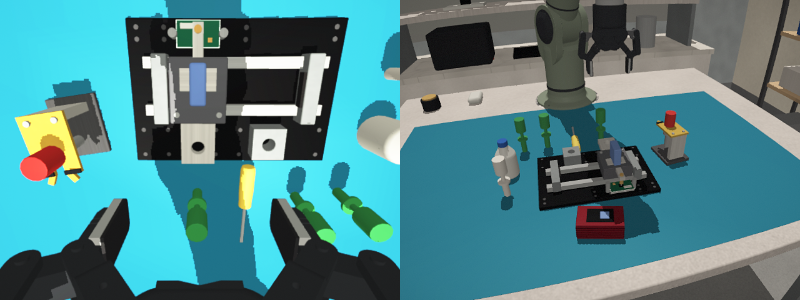

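The carriage is at the far stop: measured travel is 109.8 mm and the guard tripped on contact. The pin hangs in the bracket, the bystanders haven't moved, and the gripper is clear.

```bash
python3 -c "
from workcell import *
wait(0.3); print(finish_job())"
```

```text
the job is handed in; nothing more can be done
None
```

The job is handed in: the pin hangs upright in the bracket notch behind the lip, the carriage is against the far stop (109.8 mm measured), and the bottle, box and screwdriver were left alone; it took about 22 s.

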